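# Light the test nest and hold its guard open

## Task

With the gripper, lift the orange-handled lantern off its charging stand and stand it upright, wholly on the green-edged pad on the other side of the tester, setting it down rather than dropping it. Then raise the tester's yellow guard, the one with the black bar, to 60 degrees above closed and keep holding it there with the gripper for the overhead inspection camera: the guard falls shut if let go, so finish while still holding it. Leave the other things on the bench where they are.

Things in the scene. Friction and masses are not known exactly. Their poses are not given: they have to be found in the camera images.
- lamp: loose cordless lantern, 0.3 to 0.65 kg: grey round base 80 mm diameter and 30 mm high, cream light column 62 mm diameter, orange cap 72 mm diameter up to 125 mm, orange bail handle above it. Origin at the centre of its underside, z up; the handle runs along its y axis. Starts standing in the stand, turned any amount up to 0.8 rad
- lamp_bar (a point): middle of the lantern's handle: a straight horizontal round bar 12 mm thick, 80 mm long along the lantern's y, its centre 175 mm above the lantern's underside; 50 mm free between the bar and the cap, side posts at both ends (68 mm free between them)
- stand: fixed round black charging cup, 110 mm diameter, 38 mm high; the lantern stands on its inner floor 30 mm above the bench within an 8 mm high rim (inside diameter 94 mm). Origin at the centre of its underside
- pad: fixed flat square pad, 150 by 150 mm, 3 mm thick, white with a green edge. Origin at the centre of its underside; sides along its x and y. Stand and pad lie one to the left and one to the right of the tester, either way round
- tester: fixed white test box, 200 (x) by 180 (y) by 75 mm high, a grey nest with a part inside, covered by the guard. Origin at the centre of its underside; its front faces its -x, towards the robot, turned up to 0.3 rad
- guard (a joint): angle of the guard in rad: 0 shut (level), growing as its front edge rises; 60 degrees is 1.047; stop at 1.4. No spring or latch: its weight (0.38 kg) closes it from any angle
- guard_cover: the guard: flat yellow frame with a clear window, 200 by 180 by 6 mm, with the black bar on top. Origin on the hinge at the middle of its rear edge; its own -x runs from the hinge to its front edge, its z is up when shut
- guard_bar (a point): middle of the guard's black handle bar: round, 12 mm thick, 100 mm long, parallel to the hinge, 170 mm from the hinge along the guard towards its front edge and 46 mm above the hinge line (40 mm above the guard's face, 34 mm free under it; 88 mm free between its end posts)
- guard_hinge (a point): middle of the hinge line, at the rear top edge of the tester (100 mm along the tester's x from its centre, 75.5 mm up); the hinge line runs along the tester's y; fixed
- driver: bystander, loose: blue and black inline power screwdriver lying down, 250 mm long along its x, 38 mm thick
- housing: bystander, loose: open aluminium housing 90 by 120 by 45 mm
- tape_roll: bystander, loose: green tape ring lying flat, 80 mm diameter, 22 mm high
- carton: bystander, loose: cardboard carton 120 by 90 by 70 mm
- cleaner: bystander, loose: white bottle with red cap, 56 mm diameter, 150 mm high
- parts_tray: bystander, loose: blue divided tray 150 by 110 by 35 mm
Things that resemble listed ones, but are neither listed nor needed, are in the scene too. There is more than one size of the lamp; the job needs the middle-sized.

How it is judged:
By the outcome, as a careful person would: the job done as asked, in the order asked, and still so for the second after the job is handed in, while the arm keeps its last pose, push and grip.
It also fails if it takes over 64 s, if anything falls off the work surface, if the arm or the gripper's body presses on something with over 40 N, if the wrist force passes 120 N, or if a joint passes its speed limit or range.

## Robot

A 6-joint arm with a two-finger parallel gripper is mounted at the origin on the work surface. World frame = base frame: x ahead of the robot, y to its left, z up, the work surface at z = 0. Lengths are in mm, angles in rad, forces in N, time in s.
With the tool pointing down it reaches from about 350 to 775 mm from the base axis. Payload 7.3 kg.
Tool frame: the origin (TCP) lies between the finger pads; the fingertips stand 8 mm ahead of it and the grasp point (between the pads) lies 11 mm behind it; y points along the fingers, z is the direction in which the jaws open and shut, and the axes are right-handed (so a half turn about y gives the same grasp; the last joint's range is limited). The gripper opens to 92 mm and grips with 3 to 60 N. Pads are 19 mm wide; open, the fingers measure 130 mm over their backs; the gripper's body (75 mm by 190 mm) begins 47 mm behind the grasp point.
Start: joints at [1.071, 0.342, 1.524, -0, 1.275, -0.146], TCP at [181.88, 492.508, 234.741] pointing down, gripper open.
Joint ranges: [-2.53, 2.53], [-0.77, 2.02], [0.04, 2.7], [-1, 4.14], [0.28, 2.66], [-3.11, 3.11]. Speed limits (rad/s): [2.57, 2.57, 3.14, 3.14, 3.14, 3.14].

## Interface

Orientations are given as [roll, pitch, yaw] about the fixed x, y, z axes, in that order (R = Rz(yaw) Ry(pitch) Rx(roll)).
In Python, from plant import bot, vision, job gives the robot as it stands. The module is installed in compiled form; this text tells all that it offers.
- The arm moves only by the tool arm_command, never from a script. Its argument "deltas" is a list of rows, each a list of 4 numbers: the shift along the tool's x, y, z in m, then the turn about the tool's y in degrees. In form: [[x, y, z, twist], ...]. A call has 1 to 5 rows; each row shifts and turns the commanded pose from where the row before left it, along the tool's axes as they then stand; what a row does not reach is not made up. A row lasts 1/10 s, in which the tool goes at most 50 mm and 8.59 degrees, less where a joint would pass 70% of its speed; a pose out of reach is approached as far as the arm can. A call is refused whole if a number of a shift passes 0.05 or a number of a turn 8.59, either way. A call with a gripper value outside its range is refused whole. "claw" is the closure in counts, from 0 (fully open) to 255 (shut), set as the call begins (left out, the last holds). The fingers move at their own pace and stop on an object; the grip force is fixed at half the most. Time passes only in rows, so rows that do not move let the fingers close. It gives the time, the measured TCP pose, the force and the opening at its end, in the units of the state.
- bot.get_obs(): the state, without advancing time (a new reading comes with each control period).
- vision.capture(name): name is "scene" or "top"; returns a dict with "img" (400x640x3 uint8, red, green, blue), "camera_matrix" (3x3 intrinsics, pixels), "world_to_cam" (4x4, takes a point from world to camera coordinates). Camera axes: x right, y down, z forward; pixel columns grow to the right and rows downward; lengths in mm; the calibration is good to about 2 mm. A picture is of the moment at which its call begins. There is no depth.
- job.close_job(): hands the job in, once; it reports no verdict.
Trained networks look in a picture, given as the dict that the camera call returned (one of the last four; its "shot" number tells which), for a name from the list of things; names that differ only in an ending like _2 or _b are one class to them, and where a whole thing is asked for, a point or a joint stands for the part that bears it (a point fixed in the world has none). Each returns a list of dicts, best first, with "confidence" (0 to 1); they miss things now and then, are a little off and sometimes report something else, mostly with a low value. They report only what shows in the picture. A call takes as long as a camera call. They do not tell look-alikes from the thing itself.
- vision.find_in(picture, name): "xyz" ([x, y, z] in mm, in the coordinates of the camera as it stood for that picture, good to about 4 mm: the middle of the surface that is visible of it).
- vision.regions_of(picture, name): "mask" (400x640 bool, what is visible of it).
The state is a dict: "time": time; "joint_positions": joint angles; "dq": joint speeds; "tau": joint torques, N m; "tool_pos": TCP position; "tcp_rot": TCP orientation; "contact_force": force on the tool from outside, world axes, zero at the start; "moment": the same for the moment, N m; "grip_width": finger opening in mm.
Only numpy, scipy, OpenCV 4.12 (cv2) and the standard library are available. Lean on these libraries where they do the work, as an engineer would, in place of code of your own. Each camera call takes 0.05 s, during which the arm holds its last target. There are 200 camera calls.

## Working session

There is one attempt and no reset: what is moved stays moved. The work goes in short steps, Python scripts to look and compute and a tool call to move; the robot and the scene stay as the last step left them, time stands still between calls to the robot, and variables do not carry over. Pictures are saved under pics/ and viewed, about 8 in all and at most 12, crops included, and the job is handed in when it is done.

Besides the shell and the picture viewer there is one more tool, called after "Emit:" as name([rows], argument=value, ...), one row to a line, values as JSON. arm_command: Moves the arm, as the interface text tells. Its arguments: {"type":"object","properties":{"deltas":{"type":"array","items":{"type":"array","items":{"type":"number"}}},"claw":{"type":"number"}},"required":["deltas"]}

```bash
mkdir -p pics; cat > h.py <<'E'
import numpy as np, cv2
from plant import bot, vision, job
def world(p,xyz):
    T=np.linalg.inv(p["world_to_cam"]); return T[:3,:3]@np.array(xyz)+T[:3,3]
def proj(p,X):
    T=p["world_to_cam"]; c=T[:3,:3]@np.array(X,float)+T[:3,3]; u=p["camera_matrix"]@c; return u[:2]/u[2]
def ray(p,uv,z):
    T=np.linalg.inv(p["world_to_cam"]); d=T[:3,:3]@np.linalg.inv(p["camera_matrix"])@np.array([uv[0],uv[1],1.]); o=T[:3,3]
    return o+d*(z-o[2])/d[2]
def save(p,n): cv2.imwrite("pics/"+n,p["img"][:,:,::-1])
E
python3 - <<'E'
from h import *
print(bot.get_obs())
for n in ["scene","top"]:
    p=vision.capture(n); save(p,n+"1.png"); print(n,p["camera_matrix"].tolist(),np.round(np.linalg.inv(p["world_to_cam"]),3).tolist())
    for k in ["lamp","lamp_bar","stand","pad","tester","guard_cover","guard_bar","guard_hinge"]:
        for d in vision.find_in(p,k): print(k,round(d["confidence"],2),world(p,d["xyz"]).round(),proj(p,world(p,d["xyz"])).round())
E
```

```text
{'time': 0.0, 'joint_positions': array([ 1.07097626e+00,  3.42718222e-01,  1.52503068e+00,  1.64789013e-05,
        1.27540778e+00, -1.46018216e-01]), 'dq': array([ 0.00282413,  0.00053849,  0.00063203,  0.00016419,  0.00134966,
       -0.00075955]), 'tau': array([ 1.99500537e-04, -4.31242454e+01, -2.44219279e+01,  7.17375451e-02,
        5.60231984e-02, -1.33963140e-04]), 'tool_pos': array([181.68286914, 492.13062136, 234.04252787]), 'tcp_rot': array([-1.57234143e+00,  2.43156807e-04, -3.53806853e-01]), 'contact_force': array([1.08695142, 0.24258565, 0.06463445]), 'moment': array([ 0.05570147, -0.07772033, -0.06181334]), 'grip_width': 91.50244851228071}
scene [[472.9495389981088, 0.0, 319.47600924738737], [0.0, 472.9495389981088, 196.88743872807842], [0.0, 0.0, 1.0]] [[-0.872, 0.28, -0.402, 1144.645], [0.49, 0.512, -0.706, 1147.431], [0.008, -0.812, -0.583, 1108.265], [0.0, 0.0, 0.0, 1.0]]
lamp 0.86 [ 302. -243.  130.] [331. 158.]
lamp 0.85 [ 522. -408.   56.] [265. 169.]
lamp 0.57 [ 457. -274.  115.] [293. 168.]
lamp_bar 0.72 [ 300. -237.  131.] [332. 159.]
lamp_bar 0.71 [ 521. -40
[... 596 characters left out ...]
2.]
lamp 0.82 [ 516. -413.   83.] [440. 181.]
lamp 0.74 [ 291. -253.  175.] [400. 257.]
lamp_bar 0.89 [ 292. -251.  177.] [399. 257.]
lamp_bar 0.87 [ 446. -288.  155.] [407. 203.]
lamp_bar 0.81 [ 511. -412.   85.] [441. 182.]
stand 0.71 [ 435. -273.   29.] [393. 209.]
stand 0.34 [565. -39.  82.] [321. 168.]
pad 0.88 [479. 281.   2.] [222. 200.]
pad 0.39 [574. 478.  93.] [151. 169.]
tester 0.83 [565. -37.  81.] [320. 168.]
guard_cover 0.65 [565. -41.  79.] [321. 168.]
guard_cover 0.22 [ 652. -401.   70.] [433. 139.]
guard_bar 0.7 [ 447. -285.  152.] [406. 202.]
guard_bar 0.59 [565. -38.  81.] [320. 168.]
guard_bar 0.34 [479. 280.   2.] [223. 201.]
guard_hinge 0.87 [567. -42.  83.] [322. 168.]
```

```bash
ls pics
```

```text
scene1.png
top1.png
```

View pics/top1.png

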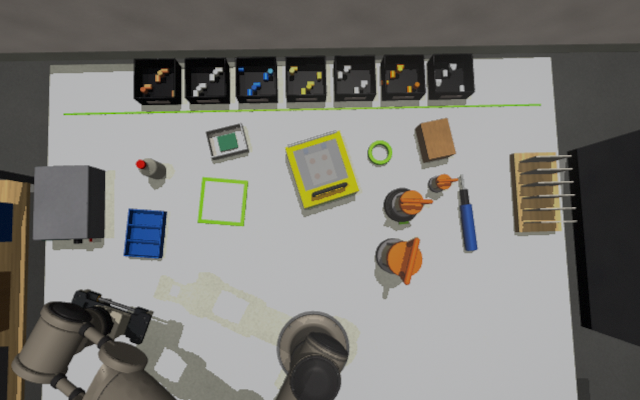

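View pics/scene1.png

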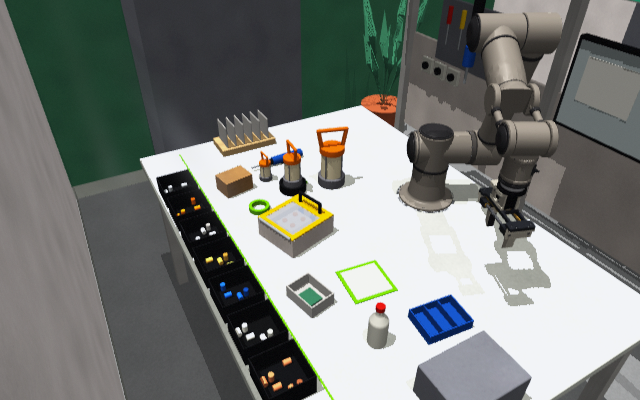

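```bash
python3 - <<'E'
from h import *
P={n:vision.capture(n) for n in ["top","scene"]}
t,s=P["top"],P["scene"]
def crop(p,u,v,w,h,k): return cv2.resize(p["img"][v:v+h,u:u+w,::-1],None,fx=k,fy=k,interpolation=cv2.INTER_CUBIC)
a=crop(t,375,170,80,60,5); b=crop(s,255,130,80,60,5); c=crop(t,280,125,80,90,5); c=c[:300]*0+crop(t,280,125,88,88,5)[:440,:440][:300,:400]; d=crop(s,255,185,80,60,5)
cv2.imwrite("pics/mos1.png",np.vstack([np.hstack([a,b]),np.hstack([cv2.resize(crop(t,280,125,88,88,4),(400,300)),d])]))
# tester: yellow quad
hsv=cv2.cvtColor(t["img"],cv2.COLOR_RGB2HSV)
m=cv2.inRange(hsv,(24,150,100),(33,255,255)); m[:125]=0;m[215:]=0;m[:,:280]=0;m[:,365:]=0
pts=np.argwhere(m)[:,::-1]
W=np.array([ray(t,p,81.5)[:2] for p in pts]).astype(np.float32)
r=cv2.minAreaRect(W); print("guard rect",r)
# pad
m=cv2.inRange(hsv,(35,120,100),(60,255,255)); m[:170]=0;m[235:]=0;m[:,:190]=0;m[:,255:]=0
W=np.array([ray(t,p,3)[:2] for p in np.argwhere(m)[:,::-1]]).astype(np.float32)
print("pad",cv2.minAreaRect(W))
for n,p in P.items():
    for k in ["lamp","stand","guard_bar","tester"]:
        for d in vision.regions_of(p,k)[:3]:
            v,u=np.where(d["mask"]); print(n,k,round(d["confidence"],2),d["mask"].sum(),u.min(),u.max(),v.min(),v.max())
E
```

```text
guard rect ((562.41552734375, -41.91449737548828), (198.50161743164062, 177.95310974121094), 16.34894371032715)
pad ((476.135986328125, 279.9922790527344), (148.59091186523438, 148.196044921875), 83.74532318115234)
top lamp 0.91 330 428 456 174 191
top lamp 0.64 1289 415 454 118 161
top lamp 0.56 1566 375 421 237 284
top stand 0.94 317 383 412 188 223
top guard_bar 0.87 3845 286 357 130 207
top tester 0.75 3736 286 357 131 208
scene lamp 0.88 720 282 302 139 187
scene lamp 0.65 1295 318 347 126 188
scene lamp 0.53 328 259 271 150 181
scene stand 0.55 196 279 305 180 194
scene guard_bar 0.81 2040 258 332 191 240
scene tester 0.81 3158 258 333 191 256
```

View pics/mos1.png

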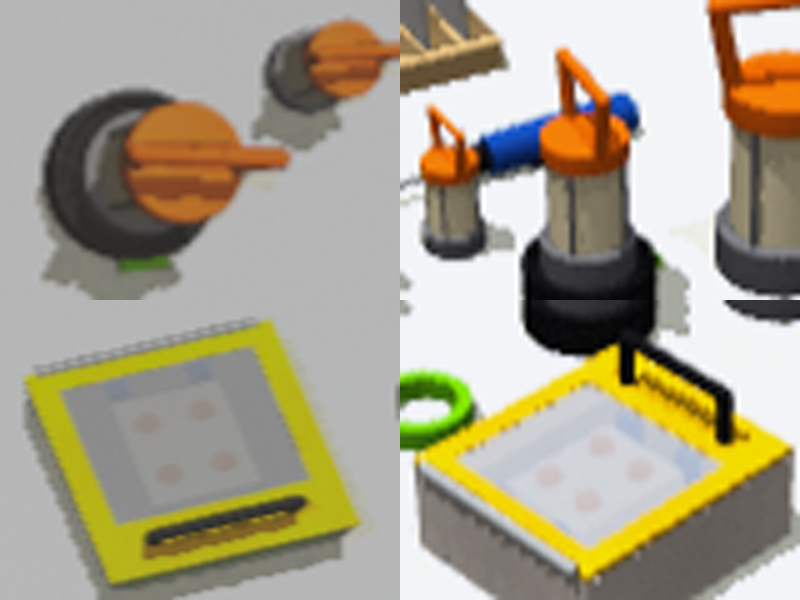

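```bash
cat > fit.py <<'E'
from h import *
from scipy.optimize import minimize
from scipy.spatial.transform import Rotation as R
K=4
def circ(r,z,n=24): a=np.linspace(0,2*np.pi,n,endpoint=False); return np.c_[r*np.cos(a),r*np.sin(a),np.full(n,z)]
def parts(h):
    b=[np.vstack([circ(36,125),circ(36,h)])]
    th=np.linspace(0,2*np.pi,12,endpoint=False); c=np.c_[6*np.cos(th),0*th,175+6*np.sin(th)]
    b.append(np.vstack([c+[0,40,0],c-[0,40,0]]))
    for s in (1,-1):
        b.append(np.array([[x,s*y,z] for x in(-5,5) for y in (34,40) for z in (120,175)]))
    return b
def mask(p,box):
    u,v,w,h=box; im=cv2.resize(p["img"][v:v+h,u:u+w],None,fx=K,fy=K,interpolation=cv2.INTER_LINEAR)
    return cv2.inRange(cv2.cvtColor(im,cv2.COLOR_RGB2HSV),(5,150,60),(18,255,255))>0
def render(p,box,x,y,yaw,z0,h):
    u,v,w,hh=box; im=np.zeros((hh*K,w*K),np.uint8); M=R.from_euler('z',yaw).as_matrix()
    for b in parts(h):
        X=b@M.T+[x,y,z0]; q=np.array([proj(p,a) for a in X]); q=((q-[u,v]+.5)*K-.5)
        cv2.fillConvexPoly(im,cv2.convexHull(np.round(q).astype(np.int32)),1)
    return im>0
def fit(views,x0,z0=30):
    ms=[(p,b,mask(p,b)) for p,b in views]
    def cost(q):
        c=0
        for p,b,m in ms:
            r=render(p,b,q[0],q[1],q[2]/50,z0,q[3]); c+=1-(r&m).sum()/max(1,(r|m).sum())
        return c
    best=min((minimize(cost,[*x0[:2],50*y,105],method="Nelder-Mead",options=dict(initial_simplex=np.array([[*x0[:2],50*y,105]]+[[x0[0]+12*(i==0),x0[1]+12*(i==1),50*(y+.2*(i==2)),105+6*(i==3)] for i in range(4)]))) for y in x0[2]),key=lambda r:r.fun)
    return best.x*[1,1,.02,1],best.fun
E
python3 - <<'E'
from fit import *
t=vision.capture("top"); s=vision.capture("scene")
bt=(394,183,40,35); bs=(278,136,26,33)
for v in ([(t,bt),(s,bs)],[(t,bt)],[(s,bs)]): print(fit(v,[455,-278,(-.6,-.2,.2,.6)]))
m=vision.regions_of(t,"stand")[0]["mask"]; print("big lamp top", )
E
```

```text
(array([ 4.49986329e+02, -2.99424703e+02, -7.64603804e-02,  1.06788486e+02]), np.float64(0.2926328119611441))
(array([ 4.48099622e+02, -2.98781860e+02, -5.65744473e-02,  1.24590031e+02]), np.float64(0.10358180058083255))
(array([ 4.53076362e+02, -2.91155645e+02, -7.59343343e-02,  1.11906807e+02]), np.float64(0.09369988545246277))
big lamp top
```

```bash
python3 - <<'E'
from fit import *
t=vision.capture("top"); s=vision.capture("scene")
bt=(380,175,60,50); bs=(268,132,50,64)
ims=[]
for p,b,q in ((t,bt,(448,-299,-.057,105)),(t,bt,(453,-291,-.076,105)),(s,bs,(448,-299,-.057,105)),(s,bs,(453,-291,-.076,105))):
    u,v,w,h=b; im=cv2.resize(p["img"][v:v+h,u:u+w,::-1],None,fx=4,fy=4,interpolation=cv2.INTER_LINEAR).copy()
    r=render(p,b,*q[:3],30,q[3]).astype(np.uint8)
    cs,_=cv2.findContours(r,cv2.RETR_CCOMP,cv2.CHAIN_APPROX_NONE); cv2.drawContours(im,cs,-1,(255,0,0),1)
    M=R.from_euler('z',q[2]).as_matrix()
    for rr,z,c in ((55,0,(0,255,0)),(55,38,(0,255,0)),(40,60,(0,0,255))):
        qq=((np.array([proj(p,a+[q[0],q[1],0]) for a in circ(rr,z)])-[u,v]+.5)*4-.5).round().astype(np.int32); cv2.polylines(im,[qq],True,c,1)
    ims.append(cv2.copyMakeBorder(im,0,256-im.shape[0],0,240-im.shape[1],cv2.BORDER_CONSTANT))
cv2.imwrite("pics/ov1.png",np.vstack([np.hstack(ims[:2]),np.hstack(ims[2:])]))
for c in [(100,90),(100,-90),(-100,90),(-100,-90)]:
    a=.2853; X=np.array([562.4+c[0]*np.cos(a)-c[1]*np.sin(a),-41.9+c[0]*np.sin(a)+c[1]*np.cos(a),81.5]); print(c,proj(t,X).round(1),proj(s,X).round(1))
E
```

```text
(100, 90) [284.1 147.6] [292.9 239.4]
(100, -90) [338.8 130.5] [257.9 215.7]
(-100, 90) [303.8 208.6] [334.1 213.2]
(-100, -90) [358.9 190.8] [299.  192.6]
```

View pics/ov1.png

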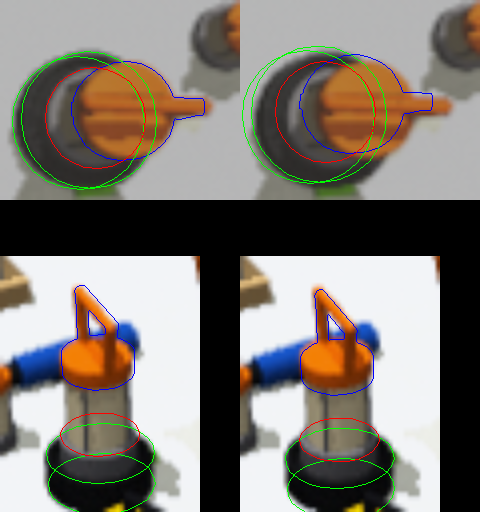

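```bash
cat >> h.py <<'E'
def plan(tx,ty,tz,yaw=None):
    o=bot.get_obs(); p=o["tool_pos"]; y=o["tcp_rot"][2]; d=np.array([tx,ty,tz])-p
    yaw=y if yaw is None else yaw
    print("pose",p.round(1),"yaw",round(y,3),"| world d",d.round(1),"| tool d",round(d[0]*np.cos(y)+d[1]*np.sin(y),1),round(-d[2],1),round(-d[0]*np.sin(y)+d[1]*np.cos(y),1),"twist deg",round(-np.degrees(yaw-y),1),"F",o["contact_force"].round(1),"w",round(o["grip_width"],1),"t",round(o["time"],2),"roll/pitch",o["tcp_rot"][:2].round(3))
E
python3 - <<'E'
from h import *
t=vision.capture("top"); s=vision.capture("scene")
# big lamp: handle bar ends, triangulate top/scene via z match
for z in (200,220,240,260):
    print(z,ray(t,(417,240),z)[:2].round(),ray(t,(405,281),z)[:2].round(), ray(s,(346,129),z)[:2].round(),ray(s,(319,131),z)[:2].round())
plan(449,-298,330,-np.pi/2-.07)
E
```

```text
200 [ 338. -298.] [ 226. -259.] [ 189. -317.] [ 295. -355.]
220 [ 339. -293.] [ 229. -254.] [ 210. -285.] [ 314. -322.]
240 [ 340. -287.] [ 231. -249.] [ 231. -253.] [ 333. -289.]
260 [ 340. -282.] [ 234. -245.] [ 252. -220.] [ 351. -256.]
pose [181.9 492.5 234.8] yaw -0.354 | world d [ 267.1 -790.5   95.2] | tool d 524.4 -95.2 -649.0 twist deg 73.7 F [ 0.1 -0.6 -0.5] w 91.7 t 1.75 roll/pitch [-1.571 -0.   ]
```

Emit:
arm_command([
  [0,-0.011,0,8.2],
  [0,-0.011,0,8.2],
  [0,-0.011,0,8.2],
  [0,-0.011,0,8.2],
  [0,-0.011,0,8.2],
], claw=0)

```text
time: 2.25
tool_pos: [181.9, 492.5, 290.2]
tcp_rot: [-1.571, 0.0, -1.075]
contact_force: [1.1, 0.7, 0.3]
grip_width: 91.7
```

Emit:
arm_command([
  [0,-0.011,0,8.2],
  [0,-0.011,0,8.2],
  [0,-0.011,0,8.2],
  [0,-0.011,0,8.1],
  [0.03,0,0.04,0],
])

```text
time: 2.75
tool_pos: [217.4, 462.4, 335.0]
tcp_rot: [-1.571, 0.004, -1.64]
contact_force: [1.7, -0.0, -0.5]
grip_width: 91.7
```

Emit:
arm_command([
  [0.03,0,0.04,0],
  [0.03,0,0.04,0],
  [0.03,0,0.04,0],
  [0.03,0,0.04,0],
  [0.03,0,0.04,0],
])

```text
time: 3.25
tool_pos: [410.0, 294.7, 333.9]
tcp_rot: [-1.57, 0.0, -1.64]
contact_force: [0.3, 1.0, -1.5]
grip_width: 92.0
```

Emit:
arm_command([
  [0.04,0,0.02,0],
  [0.04,0,0.02,0],
  [0.04,0,0.02,0],
  [0.04,0,0.01,0],
  [0.04,0,0,0],
])

```text
time: 3.75
tool_pos: [465.6, 90.0, 333.4]
tcp_rot: [-1.571, -0.0, -1.641]
contact_force: [1.3, 0.7, -0.0]
grip_width: 91.7
```

Emit:
arm_command([
  [0.04,0,0,0],
  [0.04,0,0,0],
  [0.04,0,0,0],
  [0.04,0,0,0],
  [0.04,0,0,0],
])

```text
time: 4.25
tool_pos: [450.6, -109.1, 333.9]
tcp_rot: [-1.57, 0.0, -1.64]
contact_force: [0.8, -0.3, -1.0]
grip_width: 92.1
```

```bash
python3 -c "
from h import *
plan(449,-298,194,-np.pi/2-.07)"
```

```text
pose [ 450.6 -109.1  333.9] yaw -1.64 | world d [  -1.6 -188.9 -139.9] | tool d 188.5 139.9 11.5 twist deg 0.0 F [ 0.8 -0.3 -1. ] w 92.1 t 4.25 roll/pitch [-1.57  0.  ]
```

Emit:
arm_command([
  [0.038,0,0.003,0],
  [0.038,0,0.003,0],
  [0.038,0,0.003,0],
  [0.038,0,0.003,0],
  [0.036,0,0,0],
])

```text
time: 4.75
tool_pos: [449.8, -297.7, 333.6]
tcp_rot: [-1.571, 0.0, -1.64]
contact_force: [0.7, -0.1, 1.0]
grip_width: 91.8
```

Emit:
arm_command([
  [0,0.03,0,0],
  [0,0.03,0,0],
  [0,0.02,0,0],
  [0,0,0,0],
])

```text
time: 5.15
tool_pos: [448.7, -295.1, 250.9]
tcp_rot: [-1.576, 0.004, -1.64]
contact_force: [-0.3, -0.1, 0.3]
grip_width: 91.9
```

```bash
python3 -c "
from h import *
plan(449,-298,194,-np.pi/2-.07)
a=vision.capture('top');b=vision.capture('scene')
c=lambda p,u,v:cv2.resize(p['img'][v:v+90,u:u+100,::-1],None,fx=4,fy=4,interpolation=cv2.INTER_CUBIC)
cv2.imwrite('pics/near1.png',np.hstack([c(a,360,160),c(b,245,100)]))"
```

```text
pose [ 448.7 -295.1  250.9] yaw -1.64 | world d [  0.3  -2.9 -56.9] | tool d 2.9 56.9 0.5 twist deg 0.0 F [-0.3 -0.1  0.3] w 91.9 t 5.15 roll/pitch [-1.576  0.004]
```

View pics/near1.png

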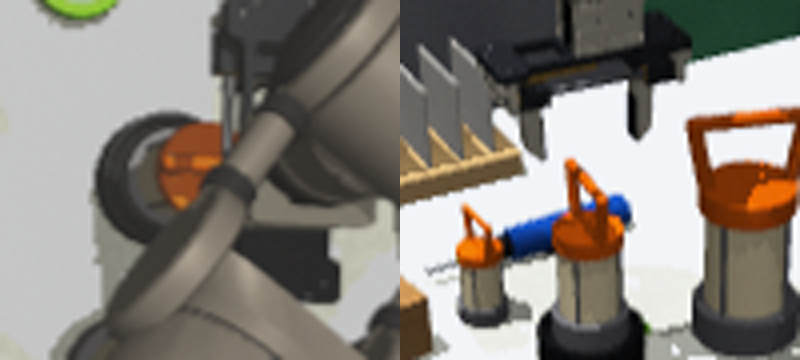

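Emit:
arm_command([
  [0.001,0.02,0,0],
  [0,0.015,0,0],
  [0,0.015,0,0],
  [0,0.005,0,0],
  [0,0,0,0],
])

```text
time: 5.75
tool_pos: [450.2, -297.1, 199.4]
tcp_rot: [-1.57, -0.0, -1.64]
contact_force: [1.0, 0.8, 0.5]
grip_width: 92.1
```

```bash
python3 -c "
from h import *
plan(449,-298,194,-np.pi/2-.07)
b=vision.capture('scene')
c=lambda p,u,v:cv2.resize(p['img'][v:v+75,u:u+100,::-1],None,fx=6,fy=6,interpolation=cv2.INTER_CUBIC)
cv2.imwrite('pics/near2.png',c(b,245,110))"
```

```text
pose [ 450.2 -297.1  199.4] yaw -1.64 | world d [-1.2 -0.9 -5.4] | tool d 1.0 5.4 -1.1 twist deg 0.1 F [1.  0.8 0.5] w 92.1 t 5.75 roll/pitch [-1.57 -0.  ]
```

View pics/near2.png

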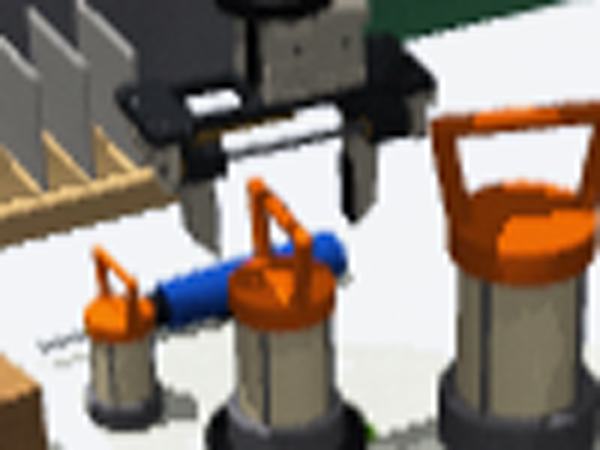

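Emit:
arm_command([
  [0,0.005,0,0],
  [0,0,0,0],
])

```text
time: 6.0
tool_pos: [449.9, -297.0, 193.9]
tcp_rot: [-1.57, -0.0, -1.64]
contact_force: [0.6, 0.4, -0.3]
grip_width: 91.7
```

Emit:
arm_command([
  [0,0,0,0],
  [0,0,0,0],
  [0,0,0,0],
  [0,0,0,0],
  [0,0,0,0],
], claw=255)

```text
time: 6.5
tool_pos: [449.9, -297.0, 193.7]
tcp_rot: [-1.571, 0.0, -1.64]
contact_force: [0.0, 0.6, 0.1]
grip_width: 56.3
```

Emit:
arm_command([
  [0,0,0,0],
  [0,0,0,0],
  [0,0,0,0],
])

```text
time: 6.8
tool_pos: [449.9, -296.9, 193.7]
tcp_rot: [-1.571, 0.0, -1.64]
contact_force: [-0.0, 0.2, 1.2]
grip_width: 32.5
```

Emit:
arm_command([
  [0,0,0,0],
  [0,0,0,0],
  [0,0,0,0],
  [0,0,0,0],
  [0,0,0,0],
])

```text
time: 7.3
tool_pos: [449.6, -296.9, 193.7]
tcp_rot: [-1.571, 0.0, -1.64]
contact_force: [-2.4, 0.1, 1.0]
grip_width: 11.1
```

Emit:
arm_command([
  [0,-0.004,0,0],
  [0,-0.006,0,0],
  [0,-0.01,0,0],
  [0,-0.01,0,0],
  [0,0,0,0],
])

```text
time: 7.8
tool_pos: [450.6, -297.5, 225.7]
tcp_rot: [-1.568, -0.002, -1.64]
contact_force: [0.4, 0.3, -7.3]
grip_width: 10.9
```

```bash
python3 -c "
from h import *
o=bot.get_obs();print(o['contact_force'],o['moment'],o['grip_width'])
b=vision.capture('scene')
c=lambda p,u,v:cv2.resize(p['img'][v:v+95,u:u+90,::-1],None,fx=6,fy=6,interpolation=cv2.INTER_CUBIC)
cv2.imwrite('pics/near3.png',c(b,245,100))"
```

```text
[ 0.37058825  0.27877993 -7.25683557] [-0.1210431  -0.03032277  0.03087851] 10.897411766773761
```

View pics/near3.png

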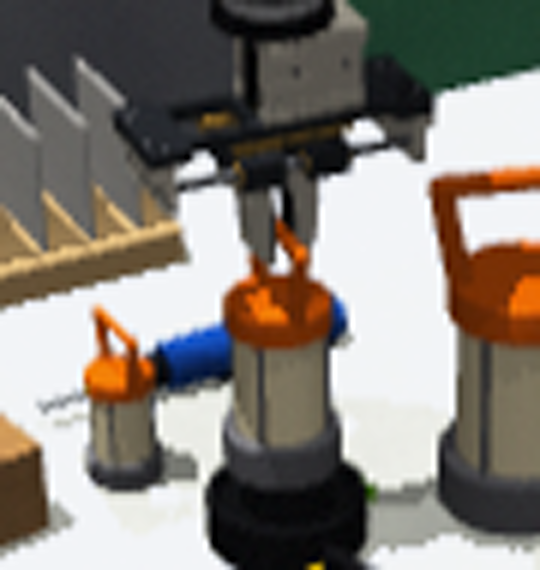

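Emit:
arm_command([
  [0,-0.015,0,0],
  [0,-0.025,0,0],
  [0,-0.03,0,0],
  [0,-0.025,0,0],
  [0,-0.01,0,0],
])

```text
time: 8.35
tool_pos: [450.3, -297.3, 331.0]
tcp_rot: [-1.568, -0.002, -1.64]
contact_force: [0.8, 0.8, -6.3]
grip_width: 11.2
```

Emit:
arm_command([
  [-0.005,0,0,0],
  [-0.012,0,0,0],
  [-0.02,0,0,0],
  [-0.026,0,0,0],
  [-0.03,0,0,0],
])

```text
time: 8.85
tool_pos: [455.5, -202.4, 326.6]
tcp_rot: [-1.574, 0.002, -1.641]
contact_force: [0.4, 0.1, -6.8]
grip_width: 11.1
```

Emit:
arm_command([
  [-0.03,0,0,0],
  [-0.03,0,0,0],
  [-0.03,0,-0.001,0],
  [-0.03,0,-0.002,0],
  [-0.03,0,-0.002,0],
])

```text
time: 9.35
tool_pos: [460.5, -51.9, 327.0]
tcp_rot: [-1.574, 0.001, -1.64]
contact_force: [0.5, -0.4, -6.0]
grip_width: 10.9
```

Emit:
arm_command([
  [-0.03,0,-0.002,0],
  [-0.03,0,-0.002,0],
  [-0.03,0,-0.002,0],
  [-0.03,0,-0.001,0],
  [-0.03,0,-0.001,0],
])

```text
time: 9.85
tool_pos: [462.6, 98.0, 327.0]
tcp_rot: [-1.574, 0.0, -1.64]
contact_force: [-0.3, -0.4, -6.3]
grip_width: 10.6
```

Emit:
arm_command([
  [-0.03,0,0,0],
  [-0.03,0,0,0],
  [-0.026,0,0,0],
  [-0.02,0,0,0],
  [-0.012,0,0,0],
])

```text
time: 10.35
tool_pos: [470.8, 215.7, 326.9]
tcp_rot: [-1.574, -0.0, -1.638]
contact_force: [-0.4, 0.2, -5.9]
grip_width: 11.2
```

```bash
python3 -c "
from h import *
plan(477,280,170)"
```

```text
pose [470.8 215.7 326.9] yaw -1.638 | world d [   6.2   64.3 -156.9] | tool d -64.6 156.9 1.8 twist deg -0.0 F [-0.4  0.2 -5.9] w 11.2 t 10.35 roll/pitch [-1.574 -0.   ]
```

Emit:
arm_command([
  [-0.015,0,0,0],
  [-0.02,0,0.001,0],
  [-0.017,0,0.001,0],
  [-0.008,0,0,0],
  [-0.004,0.01,0,0],
])

```text
time: 10.85
tool_pos: [479.2, 278.2, 319.3]
tcp_rot: [-1.569, 0.001, -1.639]
contact_force: [0.3, -0.2, -6.9]
grip_width: 10.8
```

Emit:
arm_command([
  [0,0.02,0,0],
  [0,0.03,0,0],
  [0,0.03,0,0],
  [0,0.025,0,0],
  [0,0.015,0,0],
])

```text
time: 11.35
tool_pos: [477.5, 276.2, 195.7]
tcp_rot: [-1.574, -0.002, -1.641]
contact_force: [-0.1, 0.4, -5.1]
grip_width: 11.0
```

Emit:
arm_command([
  [0,0.01,0,0],
  [0,0,0,0],
  [0,0,0,0],
])

```text
time: 11.65
tool_pos: [479.1, 277.3, 189.2]
tcp_rot: [-1.57, 0.0, -1.64]
contact_force: [0.3, -0.9, -6.7]
grip_width: 10.9
```

```bash
python3 -c "
from h import *
plan(477,280,167)
b=vision.capture('scene');a=vision.capture('top')
c=lambda p,u,v:cv2.resize(p['img'][v:v+100,u:u+80,::-1],None,fx=5,fy=5,interpolation=cv2.INTER_CUBIC)
cv2.imwrite('pics/pad1.png',np.hstack([c(b,325,200),c(a,185,150)]))"
```

```text
pose [479.1 277.3 189.2] yaw -1.64 | world d [ -2.1   2.7 -22.2] | tool d -2.5 22.2 -2.2 twist deg -0.0 F [ 0.3 -0.9 -6.7] w 10.9 t 11.65 roll/pitch [-1.57  0.  ]
```

View pics/pad1.png

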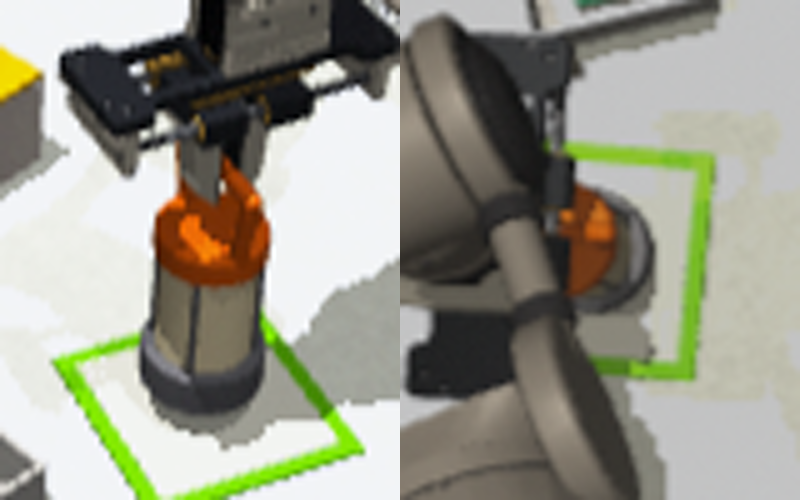

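Emit:
arm_command([
  [0,0.008,0,0],
  [0,0.006,0,0],
  [0,0.003,0,0],
  [0,0,0,0],
  [0,0,0,0],
])

```text
time: 12.25
tool_pos: [478.7, 277.5, 171.7]
tcp_rot: [-1.571, 0.0, -1.64]
contact_force: [0.0, -0.4, -6.0]
grip_width: 10.9
```

Emit:
arm_command([
  [0,0.001,0,0],
  [0,0.001,0,0],
  [0,0,0,0],
])

```text
time: 12.55
tool_pos: [478.6, 277.4, 169.7]
tcp_rot: [-1.571, 0.0, -1.64]
contact_force: [-0.4, 0.7, -5.9]
grip_width: 10.8
```

Emit:
arm_command([
  [0,0.001,0,0],
  [0,0,0,0],
  [0,0,0,0],
])

```text
time: 12.85
tool_pos: [478.7, 277.4, 168.7]
tcp_rot: [-1.571, 0.0, -1.64]
contact_force: [0.3, -0.0, -5.6]
grip_width: 11.5
```

Emit:
arm_command([
  [0,0.001,0,0],
  [0,0,0,0],
  [0,0,0,0],
])

```text
time: 13.15
tool_pos: [478.7, 277.4, 167.7]
tcp_rot: [-1.571, 0.0, -1.64]
contact_force: [0.1, -0.9, -5.9]
grip_width: 10.6
```

Emit:
arm_command([
  [0,0.001,0,0],
  [0,0,0,0],
  [0,0,0,0],
])

```text
time: 13.45
tool_pos: [478.8, 277.5, 166.8]
tcp_rot: [-1.57, 0.0, -1.64]
contact_force: [-0.6, -0.1, -5.1]
grip_width: 11.0
```

Emit:
arm_command([
  [0,0.001,0,0],
  [0,0,0,0],
  [0,0,0,0],
])

```text
time: 13.75
tool_pos: [479.1, 277.9, 166.7]
tcp_rot: [-1.569, 0.001, -1.64]
contact_force: [-2.2, 1.6, 3.2]
grip_width: 11.5
```

Emit:
arm_command([
  [0,0,0,0],
  [0,0,0,0],
  [0,0,0,0],
  [0,0,0,0],
  [0,0,0,0],
], claw=60)

```text
time: 14.25
tool_pos: [478.7, 277.3, 165.6]
tcp_rot: [-1.571, -0.0, -1.64]
contact_force: [-0.0, -0.9, -0.0]
grip_width: 46.6
```

Emit:
arm_command([
  [0,0,0,0],
  [0,0,0,0],
  [0,0,0,0],
])

```text
time: 14.55
tool_pos: [478.7, 277.4, 165.7]
tcp_rot: [-1.571, 0.0, -1.64]
contact_force: [-0.6, -0.5, 0.2]
grip_width: 68.4
```

Emit:
arm_command([
  [0,-0.01,0,0],
  [0,-0.02,0,0],
  [0,-0.03,0,0],
  [0,-0.03,0,0],
  [0,-0.03,0,0],
])

```text
time: 15.05
tool_pos: [478.6, 277.4, 287.8]
tcp_rot: [-1.57, 0.0, -1.64]
contact_force: [1.4, -0.1, -0.3]
grip_width: 70.1
```

```bash
python3 - <<'E'
from fit import *
s=vision.capture('scene')
v,u=[k for k in (0,1)] and (0,0)
for d in vision.regions_of(s,"lamp")[:4]:
    v,u=np.where(d["mask"]); print(round(d["confidence"],2),u.min(),u.max(),v.min(),v.max())
print(fit([(s,(345,190,50,90))],[479,278,(-.1,.1)],3))
plan(477,280,280)
# refined guard in scene: yellow pixels vs. top
E
```

```text
0.75 353 379 228 287
0.73 317 348 125 188
0.51 259 271 151 181
(array([ 4.81938006e+02,  2.78878540e+02, -9.24767930e-02,  1.09921097e+02]), np.float64(0.08347891190416767))
pose [480.3 278.2 291.1] yaw -1.64 | world d [ -3.3   1.8 -11.1] | tool d -1.6 11.1 -3.4 twist deg -0.0 F [ 0.4 -0.7 -0.4] w 70.1 t 15.15 roll/pitch [-1.562  0.004]
```

Emit:
arm_command([
  [0,0,0,-6.8],
  [0,0,0,-6.8],
  [0,0,0,-6.7],
  [0.01,0,-0.003,0],
  [0.03,0,-0.007,0],
])

```text
time: 15.65
tool_pos: [479.9, 236.8, 285.3]
tcp_rot: [-1.571, 0.001, -1.286]
contact_force: [-0.1, -1.1, 0.7]
grip_width: 70.0
```

Emit:
arm_command([
  [0.04,0,-0.01,0],
  [0.04,0,-0.01,0],
  [0.04,0,-0.01,0],
  [0.04,0,-0.01,0],
  [0.04,0,-0.01,0],
])

```text
time: 16.15
tool_pos: [487.9, 28.1, 285.8]
tcp_rot: [-1.571, -0.0, -1.289]
contact_force: [1.5, -0.6, -0.6]
grip_width: 70.5
```

Emit:
arm_command([
  [0.04,0,-0.01,0],
  [0.03,0,-0.008,0],
  [0.02,0.02,-0.003,0],
  [0,0.04,0,0],
  [0,0.03,0,0],
])

```text
time: 16.65
tool_pos: [492.7, -63.3, 194.1]
tcp_rot: [-1.572, 0.0, -1.291]
contact_force: [-0.1, 0.5, -0.5]
grip_width: 70.3
```

Emit:
arm_command([
  [0,0.01,0,0],
  [0,0,0,0],
  [0,0,0,0],
])

```text
time: 16.95
tool_pos: [494.4, -62.3, 187.0]
tcp_rot: [-1.569, -0.001, -1.287]
contact_force: [1.0, 0.1, 0.4]
grip_width: 70.3
```

```bash
python3 -c "
from h import *
plan(495.3,-61.6,110.5,-1.2855)
b=vision.capture('scene');a=vision.capture('top')
c=lambda p,u,v:cv2.resize(p['img'][v:v+100,u:u+80,::-1],None,fx=5,fy=5,interpolation=cv2.INTER_CUBIC)
cv2.imwrite('pics/g1.png',np.hstack([c(b,265,150),c(a,280,125)]))"
```

```text
pose [494.4 -62.3 187. ] yaw -1.287 | world d [  0.9   0.7 -76.5] | tool d -0.4 76.5 1.0 twist deg -0.1 F [1.  0.1 0.4] w 70.3 t 16.95 roll/pitch [-1.569e+00 -1.000e-03]
```

View pics/g1.png

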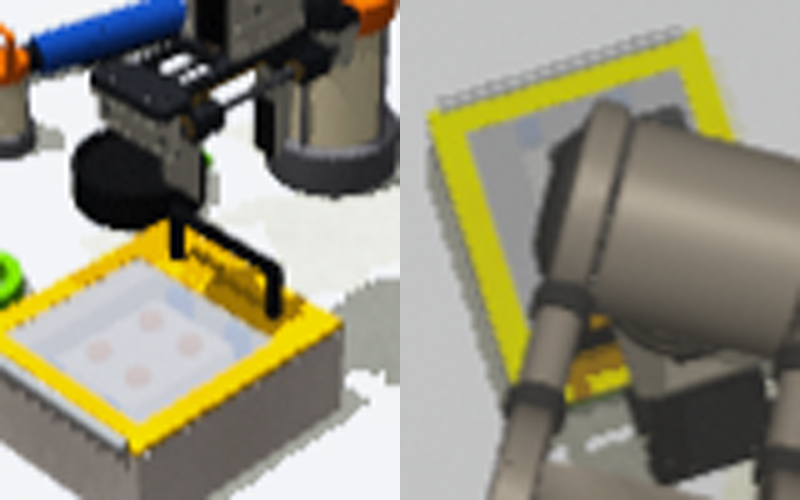

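```bash
python3 -c "
from h import *
b=vision.capture('scene');a=vision.capture('top')
X=[495.3,-61.6,121.5]
print('bar top pred',proj(a,X),'obs 329.7 189.8; ray',ray(a,(329.7,189.8),121.5))
print('bar scene pred',proj(b,X),'obs 311 197.4; ray',ray(b,(310.5,197),121.5))
n=np.array([-.281,.96,0])
print([proj(b,np.array(X)+s*50*n) for s in (1,-1)])
p=bot.get_obs()['tool_pos']; d=np.array([.96,.281,0])
print([((proj(b,p+[0,0,-8]+s*35*d)-[265,150]+.5)*5).round() for s in (1,-1)])
"
```

```text
bar top pred [329.26644968 189.21795291] obs 329.7 189.8; ray [493.50982805 -62.84913067 121.5       ]
bar scene pred [310.15525654 197.1022705 ] obs 311 197.4; ray [493.92154754 -61.55918327 121.5       ]
[array([320.17171294, 202.97683413]), array([300.46812696, 191.42085416])]
[array([193., 191.]), array([264., 151.])]
```

Emit:
arm_command([
  [0,0.025,0,0],
  [0,0.025,0,0],
  [0,0.02,0,0],
  [0,0.006,0,0],
  [0,0,0,0],
])

```text
time: 17.65
tool_pos: [493.7, -61.9, 109.7]
tcp_rot: [-1.571, 0.0, -1.286]
contact_force: [-0.8, 0.2, 1.1]
grip_width: 70.5
```

Emit:
arm_command([
  [0,0,0,0],
  [0,0,0,0],
  [0,0,0,0],
  [0,0,0,0],
  [0,0,0,0],
], claw=255)

```text
time: 18.15
tool_pos: [493.9, -62.0, 110.0]
tcp_rot: [-1.57, -0.0, -1.286]
contact_force: [-0.0, -0.3, 0.2]
grip_width: 35.0
```

Emit:
arm_command([
  [0,0,0,0],
  [0,0,0,0],
  [0,0,0,0],
  [0,0,0,0],
  [0,0,0,0],
])

```text
time: 18.65
tool_pos: [497.4, -61.1, 110.2]
tcp_rot: [-1.562, -0.001, -1.287]
contact_force: [14.9, 7.2, -5.8]
grip_width: 10.6
```

```bash
python3 -c "
from h import *
plan(495.3,-61.6,110.5,-1.2855)
# arc increments in (tool z = tester x, up), bar on radius about hinge
th=np.radians(np.arange(0,61,4)); r=np.array([-170*np.cos(th)+46*np.sin(th),170*np.sin(th)+46*np.cos(th)])
d=np.diff(r).T; print([[0,round(-u,4),round(x,4),0] for x,u in d/1000]); print(r[:,-1]-r[:,0])
"
```

```text
pose [497.4 -61.1 110.2] yaw -1.287 | world d [-2.1 -0.5  0.3] | tool d -0.1 -0.3 -2.2 twist deg -0.1 F [14.9  7.2 -5.8] w 10.6 t 18.65 roll/pitch [-1.562e+00 -1.000e-03]
[[0, np.float64(-0.0117), np.float64(0.0036), 0], [0, np.float64(-0.0115), np.float64(0.0044), 0], [0, np.float64(-0.0111), np.float64(0.0052), 0], [0, np.float64(-0.0107), np.float64(0.006), 0], [0, np.float64(-0.0103), np.float64(0.0067), 0], [0, np.float64(-0.0098), np.float64(0.0074), 0], [0, np.float64(-0.0093), np.float64(0.0081), 0], [0, np.float64(-0.0087), np.float64(0.0087), 0], [0, np.float64(-0.008), np.float64(0.0093), 0], [0, np.float64(-0.0074), np.float64(0.0098), 0], [0, np.float64(-0.0067), np.float64(0.0103), 0], [0, np.float64(-0.0059), np.float64(0.0108), 0], [0, np.float64(-0.0052), np.float64(0.0112), 0], [0, np.float64(-0.0044), np.float64(0.0115), 0], [0, np.float64(-0.0036), np.float64(0.0118), 0]]
[124.83716857 124.22431864]
```

Emit:
arm_command([
  [0,0,0.003,0],
  [0,0,0.002,0],
  [0,0,0,0],
  [0,0,0,0],
])

```text
time: 19.05
tool_pos: [497.4, -61.0, 109.7]
tcp_rot: [-1.573, 0.0, -1.286]
contact_force: [-4.8, -2.1, 3.3]
grip_width: 10.8
```

Emit:
arm_command([
  [0,-0.004,0.001,0],
  [0,-0.0077,0.0026,0],
  [0,0,0,0],
  [0,0,0,0],
])

```text
time: 19.45
tool_pos: [500.7, -60.0, 121.3]
tcp_rot: [-1.574, 0.001, -1.286]
contact_force: [-4.6, -3.5, -2.1]
grip_width: 10.9
```

Emit:
arm_command([
  [0,-0.0115,0.0044,0],
  [0,-0.0111,0.0052,0],
  [0,-0.0107,0.006,0],
  [0,-0.0103,0.0067,0],
  [0,0,0,0],
])

```text
time: 19.95
tool_pos: [522.0, -53.9, 166.3]
tcp_rot: [-1.575, -0.0, -1.285]
contact_force: [-9.5, -5.7, 3.3]
grip_width: 11.6
```

```bash
python3 -c "
from h import *
plan(497.4+.96*124.8,-61+.281*124.8,109.7+124.2)
o=bot.get_obs(); print(o['joint_positions'].round(2), o['moment'])"
```

```text
pose [522.  -53.9 166.3] yaw -1.285 | world d [95.2 27.9 67.6] | tool d -0.0 -67.6 99.2 twist deg -0.0 F [-9.5 -5.7  3.3] w 11.6 t 19.95 roll/pitch [-1.575 -0.   ]
[-0.25  0.41  1.62 -0.    1.11 -0.53] [-1.00834262  1.80791776  0.02601411]
```

Emit:
arm_command([
  [0,-0.0098,0.0064,0],
  [0,-0.0093,0.0078,0],
  [0,-0.0087,0.0085,0],
  [0,-0.008,0.0091,0],
  [0,0,0,0],
])

```text
time: 20.45
tool_pos: [553.2, -44.8, 202.9]
tcp_rot: [-1.573, -0.001, -1.286]
contact_force: [-12.1, -4.3, 8.2]
grip_width: 10.6
```

```bash
python3 -c "
from h import *
plan(497.4+.96*124.8,-61+.281*124.8,109.7+124.2)"
```

```text
pose [553.2 -44.8 202.9] yaw -1.286 | world d [64.  18.9 31. ] | tool d -0.1 -31.0 66.7 twist deg -0.0 F [-12.1  -4.3   8.2] w 10.6 t 20.45 roll/pitch [-1.573e+00 -1.000e-03]
```

Emit:
arm_command([
  [0,-0.0084,0.0088,0],
  [0,-0.0075,0.0098,0],
  [0,-0.0063,0.0105,0],
  [0,-0.0052,0.011,0],
  [0,0,0,0],
])

```text
time: 20.95
tool_pos: [593.2, -33.3, 229.9]
tcp_rot: [-1.57, -0.001, -1.286]
contact_force: [-4.1, -3.7, 7.2]
grip_width: 10.9
```

```bash
python3 -c "
from h import *
plan(497.4+.96*124.8,-61+.281*124.8,109.7+124.2)
o=bot.get_obs();d=o['tool_pos']-[497.4,-61,109.7]; x=-170+d[0]*.96+d[1]*.281; z=46+d[2]
print('angle',np.degrees(np.arctan2(z,-x)-np.arctan2(46,170)),'rad',np.hypot(x,z),np.hypot(170,46))"
```

```text
pose [593.2 -33.3 229.9] yaw -1.286 | world d [24.   7.4  4. ] | tool d -0.4 -4.0 25.1 twist deg -0.0 F [-4.1 -3.7  7.2] w 10.9 t 20.95 roll/pitch [-1.57e+00 -1.00e-03]
angle 51.93970680412278 rad 180.39514258835655 176.11359970201053
```

Emit:
arm_command([
  [0,-0.0035,0.0085,0],
  [0,-0.0027,0.0085,0],
  [0,-0.0015,0.005,0],
  [0,0,0,0],
  [0,0,0,0],
])

```text
time: 21.45
tool_pos: [613.4, -27.5, 237.2]
tcp_rot: [-1.57, -0.001, -1.286]
contact_force: [-4.1, -2.9, 5.6]
grip_width: 11.0
```

```bash
python3 -c "
from h import *
o=bot.get_obs();d=o['tool_pos']-[497.4,-61,109.7]; x=-170+d[0]*.96+d[1]*.281; z=46+d[2]
print('angle',np.degrees(np.arctan2(z,-x)-np.arctan2(46,170)),'rad',np.hypot(x,z),o['tool_pos'],o['contact_force'])
b=vision.capture('scene');a=vision.capture('top')
im=cv2.resize(b['img'][140:260,240:360,::-1],None,fx=5,fy=5,interpolation=cv2.INTER_CUBIC)
H=np.array([660.2,-13.3,75.5]); ex=np.array([.96,.281,0]); ey=np.array([-.281,.96,0]); ez=np.array([0,0,1.])
for th,c in ((56,(0,0,255)),(60,(0,255,0)),(64,(255,0,0))):
    t=np.radians(th); gx=ex*np.cos(t)-ez*np.sin(t); gz=ex*np.sin(t)+ez*np.cos(t)
    q=np.array([proj(b,H+gx*u+ey*v+gz*6) for u,v in ((0,90),(0,-90),(-200,-90),(-200,90))])
    cv2.polylines(im,[(((q-[240,140]+.5)*5)-.5).round().astype(np.int32)],True,c,1)
cv2.imwrite('pics/g2.png',im)"
```

```text
angle 59.027298500262695 rad 180.3615411481369 [613.42141123 -27.49645568 237.21990806] [-4.05387986 -2.86719524  5.60708526]
```

View pics/g2.png

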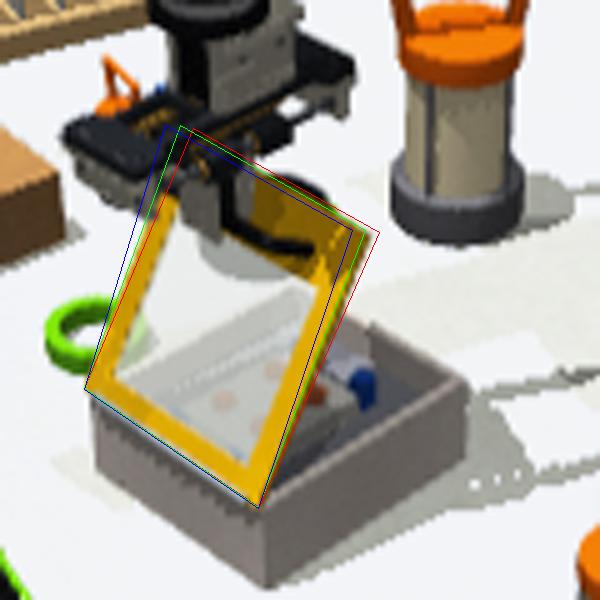

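```bash
cat > ga.py <<'E'
from h import *
from scipy.optimize import least_squares
H=np.array([660.2,-13.3,75.5]); ex=np.array([.9596,.2814,0]); ey=np.array([-.2814,.9596,0]); ez=np.array([0,0,1.])
b=vision.capture('scene'); K=4
im=cv2.resize(b['img'],None,fx=K,fy=K,interpolation=cv2.INTER_LINEAR)
m=cv2.inRange(cv2.cvtColor(im,cv2.COLOR_RGB2HSV),(18,130,70),(32,255,255)); m[:,:250*K]=0; m[:,325*K:]=0; m[:175*K]=0; m[245*K:]=0
R=[(v,np.where(m[v])[0].max()) for v in range(195*K,234*K,4)]; L=[(v,np.where(m[v])[0].min()) for v in range(185*K,212*K,4)]
def hull(th,du,dv):
    t=np.radians(th); gx=ex*np.cos(t)-ez*np.sin(t); gz=ex*np.sin(t)+ez*np.cos(t)
    q=np.array([proj(b,H+gx*u+ey*v+gz*w) for u in (0,-200) for v in (90,-90) for w in (0,6)])+[du,dv]
    return cv2.convexHull(((q+.5)*K-.5).astype(np.float32))[:,0]
def cross(h,v):
    xs=[]
    for a,c in zip(h,np.roll(h,-1,0)):
        if (a[1]-v)*(c[1]-v)<0: xs.append(a[0]+(v-a[1])/(c[1]-a[1])*(c[0]-a[0]))
    return min(xs),max(xs)
def res(p):
    h=hull(*p); return np.r_[[cross(h,v)[1]-u for v,u in R],[cross(h,v)[0]-u for v,u in L]]/K
for f in (lambda p:res([p[0],p[1],0]),lambda p:res([p[0],0,0])):
    s=least_squares(f,[58,0],loss='soft_l1',f_scale=.5,diff_step=1e-3); print(s.x,np.abs(s.fun).mean(), s.fun.round(1))
o=bot.get_obs();print(o['tool_pos'],o['contact_force'],o['time'])
E
python3 ga.py
```

```text
Traceback (most recent call last):
  File "ga.py", line 20, in <module>
    s=least_squares(f,[58,0],loss='soft_l1',f_scale=.5,diff_step=1e-3); print(s.x,np.abs(s.fun).mean(), s.fun.round(1))
  File "ga.py", line 19, in <lambda>
    for f in (lambda p:res([p[0],p[1],0]),lambda p:res([p[0],0,0])):
                       ~~~^^^^^^^^^^^^^^^
  File "ga.py", line 18, in res
    h=hull(*p); return np.r_[[cross(h,v)[1]-u for v,u in R],[cross(h,v)[0]-u for v,u in L]]/K
                                                             ~~~~~^^^^^
  File "ga.py", line 16, in cross
    return min(xs),max(xs)
           ~~~^^^^
ValueError: min() iterable argument is empty
```

Replace the optimiser by a grid scan (simple and robust).

```bash
python3 - <<'E'
s=open('ga.py').read().split("for f in (")[0]+'''
print(R[::3],L[::2])
rows=[(np.median(np.abs(r)),np.abs(r).mean(),th,du) for th in np.arange(50,70,.5) for du in np.arange(-3,3.1,.25) for r in [res([th,du,0])]]
best=sorted(rows,key=lambda r:r[1])[:5]; print(np.round(best,2)); print(res([*best[0][2:],0]).round(1))
o=bot.get_obs();print(o['tool_pos'],o['contact_force'],o['time'])
'''
open('ga.py','w').write(s)
E
python3 ga.py
```

```text
[(780, np.int64(1242)), (792, np.int64(1238)), (804, np.int64(1234)), (816, np.int64(1229)), (828, np.int64(1225)), (840, np.int64(1219)), (852, np.int64(1215)), (864, np.int64(1211)), (876, np.int64(1205)), (888, np.int64(1202)), (900, np.int64(1196)), (912, np.int64(1192)), (924, np.int64(1186))] [(740, np.int64(1077)), (748, np.int64(1076)), (756, np.int64(1072)), (764, np.int64(1068)), (772, np.int64(1065)), (780, np.int64(1061)), (788, np.int64(1060)), (796, np.int64(1056)), (804, np.int64(1053)), (812, np.int64(1048)), (820, np.int64(1045)), (828, np.int64(1044)), (836, np.int64(1040)), (844, np.int64(1036))]
[[ 0.23  0.27 60.    0.  ]
 [ 0.17  0.29 59.5  -0.25]
 [ 0.27  0.29 59.   -0.25]
 [ 0.24  0.3  60.5   0.25]
 [ 0.29  0.31 59.5   0.  ]]
[ 0.3  0.1  0.3  0.1  0.2  0.3 -0.   0.1 -0.1  0.  -0.1 -0.2 -0.1 -0.
  0.1  0.2  0.1 -0.   0.1  0.2  0.3 -0.1  0.   0.1  0.2  0.1 -0.3 -0.2
  0.2  0.3  0.2  0.3  0.2  0.   0.1  0.2  0.4  0.5  0.3 -0.6 -0.7 -1.1
 -0.7 -0.8 -0.4 -0.5 -0.9 -0.5 -0.6 -0.2 -0.4 -0.7 -0.3 -0.5 -0.6 -0.4
 -0.   0.1 -0.   0.1 -0.2 -0.4  0.  -0.1  0.   0.2]
[613.26530047 -27.5283972  237.149272  ] [-3.20723799 -2.29351255  5.5266409 ] 21.65
```

Emit:
arm_command([
  [0,-0.0004,0.0014,0],
  [0,0,0,0],
  [0,0,0,0],
  [0,0,0,0],
  [0,0,0,0],
])

```text
time: 22.15
tool_pos: [614.5, -27.2, 237.5]
tcp_rot: [-1.571, -0.001, -1.286]
contact_force: [-3.5, -2.4, 5.6]
grip_width: 11.3
```

```bash
python3 ga.py; python3 -c "
from h import *
o=bot.get_obs();d=o['tool_pos']-[497.4,-61,109.7]; x=-170+d[0]*.96+d[1]*.281; z=46+d[2]
print('angle',np.degrees(np.arctan2(z,-x)-np.arctan2(46,170)),o['contact_force'],o['grip_width'])
b=vision.capture('scene');save(b,'end.png')"
```

```text
[(780, np.int64(1242)), (792, np.int64(1237)), (804, np.int64(1232)), (816, np.int64(1229)), (828, np.int64(1223)), (840, np.int64(1219)), (852, np.int64(1215)), (864, np.int64(1210)), (876, np.int64(1205)), (888, np.int64(1200)), (900, np.int64(1195)), (912, np.int64(1191)), (924, np.int64(1186))] [(740, np.int64(1077)), (748, np.int64(1073)), (756, np.int64(1072)), (764, np.int64(1068)), (772, np.int64(1064)), (780, np.int64(1061)), (788, np.int64(1060)), (796, np.int64(1056)), (804, np.int64(1052)), (812, np.int64(1048)), (820, np.int64(1045)), (828, np.int64(1044)), (836, np.int64(1040)), (844, np.int64(1036))]
[[ 0.18  0.26 60.5   0.  ]
 [ 0.16  0.28 60.   -0.25]
 [ 0.21  0.28 61.    0.25]
 [ 0.24  0.29 59.5  -0.25]
 [ 0.28  0.3  60.    0.  ]]
[-0.   0.1  0.2  0.1  0.2  0.1  0.2  0.1 -0.1 -0.2 -0.1  0.1  0.2  0.
  0.2  0.   0.1  0.3 -0.1  0.   0.1 -0.   0.1 -0.   0.1 -0.   0.1  0.2
  0.1  0.2  0.3  0.2  0.3  0.2  0.1  0.2  0.3  0.4  0.3 -0.8 -0.9 -0.5
 -0.7 -1.  -0.6 -0.7 -0.3 -0.4 -0.8 -0.4 -0.5 -0.9 -0.5 -0.6 -0.2 -0.3
 -0.2 -0.  -0.1  0.  -0.3 -0.4 -0.  -0.2 -0.   0.1]
[614.51985845 -27.17937026 237.51428125] [-2.96474526 -3.08105299  6.33827993] 22.2
angle 59.4023768816064 [-2.96474526 -3.08105299  6.33827993] 11.102038823080708
```

View pics/end.png

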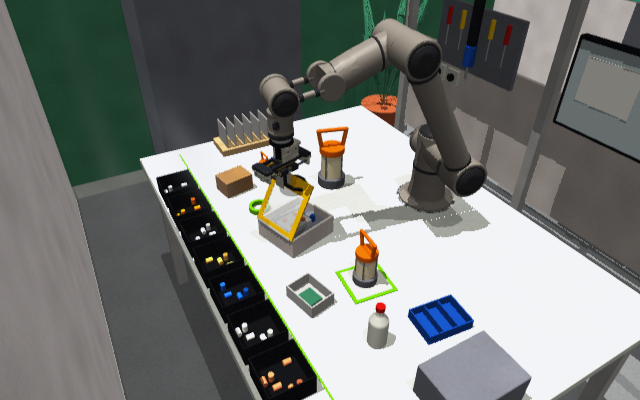

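```bash
python3 -c "
from h import *
print(job.close_job())"
```

```text
the job is handed in; nothing more can be done
None
```

I moved the middle-sized lantern from its stand to the pad, then raised the guard to about 60°. I handed the job in at about 22 s with the gripper still closed on the guard bar; no verdict is reported.

- **Lantern:** I lowered it in 1 mm steps until the force showed contact (3 N upward), then opened the gripper. Afterwards the camera fit put it at about (482, 279) mm. The pad centre measured (476, 280) mm, so the base has roughly 30 mm to spare on every side. The last picture shows it standing upright inside the green edge.
- **Guard:** The two angle checks disagree slightly: 59.4° from the tool position and about 60.3° from the camera outline. The angle was not changing, and the last force on the tool was about 8 N. The tool's distance from the hinge came out 4 mm larger than the bar's should be (180 against 176 mm). The bar had probably slipped a little in the pads.
- **Forces and surroundings:** The highest force I read was about 18 N, when the gripper closed on the guard bar slightly off centre. I corrected for that before lifting. The other things on the bench look unmoved by eye in the last picture; I did not measure them.

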